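Restack the spacers on a spice grinder's spindle

ROBOT

A 6-joint arm with a two-finger parallel gripper is mounted at the origin on a cart in front of the work surface, level with it; the furniture and walls round the work are solid. World frame = base frame: x ahead of the robot, y to its left, z up, the work surface at z = 0. Lengths are in mm, angles in rad, forces in N, time in s.
With the tool pointing down it reaches from about 350 to 875 mm from the base axis. Payload 4.2 kg.
Tool frame: the origin (TCP) lies midway between the tips of the shut fingers; the grasp point (between the pads) lies 19 mm behind it; z points along the fingers, y is the line along which they close (so a half turn about z gives the same grasp; the last joint's range is limited). The gripper opens to 85 mm and grips with 20 to 120 N. Pads are 22 mm wide; open, the fingers measure 114 mm over their backs; the gripper's body (76 mm by 85 mm) begins 54 mm behind the grasp point. The pads swing forward as they close: fully open they stand 13 mm farther back than shut.
Start: joints at [-0.9, 0.385, 0.008, 0, -1.194, -0.259], TCP at [250.175, -572.723, 231.312] pointing down, gripper open.
Joint ranges: [-3.14, 3.14], [-1.21, 2.06], [-1.07, 1.41], [-3.16, 2.05], [-2.99, -0.16], [-3.1, 3.1]. Speed limits (rad/s): [2.79, 2.79, 3.14, 3.14, 3.14, 3.14].

INTERFACE

Orientations are given as a unit quaternion [x, y, z, w].
In Python, from bench import read_state, get_image, job_done gives the robot as it stands.
- The arm moves only by the shell command python3 -m jog 'ROWS'. ROWS is JSON, a list of rows, each a list of 3 entries, a list of its own where there are three numbers: the shift along the world's x, y, z scaled (see below), then the turn, a rotation vector about the world's x, y, z scaled (see below), then the gripper's target within -1 to 1 (shut at 1, half-way at 0, fully open at -1). In form: [[[x, y, z], [wx, wy, wz], claw], ...]. A call has 1 to 20 rows; each row is the pose to reach, as a shift and turn from the pose commanded when the call began; what a row does not reach only later rows make up. The controller multiplies each number of a shift by 10 cm and each number of a turn by 120 degrees. A row lasts 1/10 s, in which the tool goes at most 50 mm and 8.59 degrees, less where a joint would pass 70% of its speed; a pose out of reach is approached as far as the arm can. A call with a number of a shift or a turn outside -1 to 1 is refused whole. A call with a gripper value outside its range is refused whole. The fingers move at their own pace and stop on an object; the grip force is fixed at half the most. Time passes only in rows, so rows that repeat a pose let the fingers close. It gives the time, the measured TCP pose, the force, the opening and the grip force at its end, in the units of the state.
- read_state(): the state, without advancing time (a new reading comes with each control period).
- get_image(name): name is "scene" or "top"; returns a dict with "frame" (480x640x3 uint8, red, green, blue), "range_z" (480x640 float32, mm along the optical axis (not along the pixel's ray), 0 where there is no reading), "fx", "fy", "cx", "cy" (pixels), "R" (3x3) and "t" (3): a world point X has camera coordinates R X + t. Camera axes: x right, y down, z forward; pixel columns grow to the right and rows downward; lengths in mm; the calibration is good to about 2 mm. A picture is of the moment at which its call begins.
- job_done(): hands the job in; it is judged then, once.
The state is a dict: "clock": time; "joints": joint angles; "joint_vel": joint speeds; "joint_efforts": joint torques, N m; "position": TCP position; "ee_rot": TCP orientation; "contact_force": force on the tool from outside, world axes, zero at the start; "wrist_torque": the same for the moment, N m; "gripper_width": finger opening in mm; "grasp_force": force on a finger pad.
Only numpy, scipy, OpenCV 4.12 (cv2) and the standard library are available. Lean on these libraries where they do the work, as an engineer would, in place of code of your own. Each camera call takes 0.05 s, during which the arm holds its last target. There are 200 camera calls.

TASK

The spice grinder has been washed; put its three steel spacer rings back on the upright spindle, the largest first, then the middle one, the smallest on top. Then push the stack down on the smallest ring until the stiff collar under it is fully home on the nut, and keep a firm push of at least 12 N on it for a moment there; never load the grinder with more than 25 N. Let go, and leave the jam jar, the espresso cup and the salt shaker standing where they are.

Things in the scene. Friction and masses are not known exactly. Their poses are not given: they have to be found in the camera images.
- grinder: drive unit of the spice grinder, fixed to the worktop: round black housing (96 mm across, 40 mm high) with an upright steel spindle in its middle (12 mm diameter, flat end with rounded edge, tip 113 mm above the worktop). A brass nut under the collar sets its level, differently each time and unmeasured: the collar's top face at home is 48 to 53 mm above the worktop. At home a stiff rubber cushion gives 1 mm per 15 N. Origin at the centre of its underside, z up
- spindle_tip (a point): centre of the spindle's top end, 113 mm above the worktop; z up along the spindle
- collar (a joint): thrust collar, dark steel disc, 42 mm across, 6 mm thick, that slides on the spindle with stiff friction (about 7 N to push it down; it stays where left and carries the rings). Value in m, measured from its top position: starts between 0 and 0.003; 0.009 is fully home on the brass nut below it. The collar's height above the worktop is not given by this value alone (see grinder)
- spacer_large: steel spacer ring, the largest of the three: 58 mm outside diameter, 13.6 mm bore, 16 mm high, 110 g; plain and the same either way up. It starts lying flat on the worktop, on its own. Origin at the centre of its underside, z along its axis
- spacer_medium: steel spacer ring, the middle one of the three: 46 mm outside diameter, 13.6 mm bore, 16 mm high, 80 g; plain and the same either way up. It starts lying flat on the worktop, on its own. Origin at the centre of its underside, z along its axis
- spacer_small: steel spacer ring, the smallest of the three: 34 mm outside diameter, 13.6 mm bore, 16 mm high, 50 g; plain and the same either way up. It starts lying flat on the worktop, on its own. Origin at the centre of its underside, z along its axis
- large_mid (a point): centre of the largest ring: on its axis, 8 mm from either face
- medium_mid (a point): centre of the middle ring: on its axis, 8 mm from either face
- small_mid (a point): centre of the smallest ring: on its axis, 8 mm from either face
- jam_jar: bystander: jam jar, 62 mm across, 85 mm high, stands beyond the work; origin at the centre of its underside
- espresso_cup: bystander: low green and white espresso cup with a handle, 64x89 mm, 48 mm high; origin at the centre of its underside
- salt_shaker: bystander: salt shaker, 44 mm across, 90 mm high, stands on the robot's side of the grinder; origin at the centre of its underside

How it is judged:
By the outcome, as a careful person would: the job done as asked, in the order asked, and still so for the second after the job is handed in, with the robot touching nothing.
It also fails if it takes over 72 s, if anything falls off the work surface, if the arm or the gripper's body presses on something with over 40 N, if the wrist force passes 120 N, or if a joint passes its speed limit or range.

## Working session

There is one attempt and no reset: what is moved stays moved. The work goes in short steps, Python scripts to look and compute and a shell command to move; the robot and the scene stay as the last step left them, time stands still between calls to the robot, and variables do not carry over. Pictures are saved under pics/ and viewed, at most 10 in all, crops included, and the job is handed in when it is done.

```bash
mkdir -p pics; ls; python3 - <<'E'
from bench import *
import cv2,numpy as np,pickle
print(read_state())
for n in("scene","top"):
    d=get_image(n); pickle.dump(d,open(f"pics/{n}0.pkl","wb")); cv2.imwrite(f"pics/{n}0.png",d["frame"][:,:,::-1])
    print(n,d["fx"],d["cx"],d["cy"],np.round(d["R"],3).tolist(),d["t"], -np.array(d["R"]).T@np.array(d["t"]))
E
```

```text
pics
{'clock': 0.0, 'joints': array([-9.00407787e-01,  3.85551077e-01,  6.60926761e-03, -4.80322464e-04,
       -1.19395378e+00, -2.58627458e-01]), 'joint_vel': array([-2.94824166e-04, -1.35259832e-03, -8.34423773e-05, -1.21416995e-03,
        1.40399902e-04,  1.12112774e-05]), 'joint_efforts': array([-4.16671719e-04, -3.92289126e+01,  1.88400364e+01,  4.18623850e+00,
       -4.66349928e-03,  5.30431166e-08]), 'position': array([ 249.93912732, -572.21929939,  230.22115611]), 'ee_rot': array([-2.04342326e-01,  9.78898903e-01,  1.03841177e-03, -2.70652019e-04]), 'contact_force': array([-1.31495634, -0.3498141 ,  0.0385642 ]), 'wrist_torque': array([ 0.00905958, -0.02355498, -0.01502731]), 'grasp_force': 0.0, 'gripper_width': 85.68616538370576}
scene 495.21656885130665 313.3372673122534 244.5591589327097 [[-0.841, -0.54, 0.024], [-0.335, 0.486, -0.807], [0.424, -0.687, -0.59]] [444.31192112 288.82326959 769.27746246] [143.98371614 627.96782723 676.42063541]
top 574.1638861419773 329.32633644096654 229.5731222480804 [[-0.089, -0.996, -0.006], [-0.974, 0.088, -0.206], [0.206, -0.012, -0.978]] [ -22.43157052  587.91538323 1047.99755625] [ 354.87576082  -61.60235266 1146.61017597]
```

View pics/top0.png

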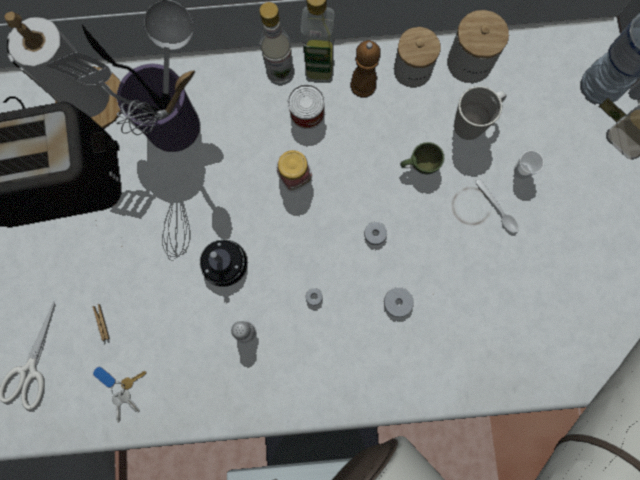

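View pics/scene0.png

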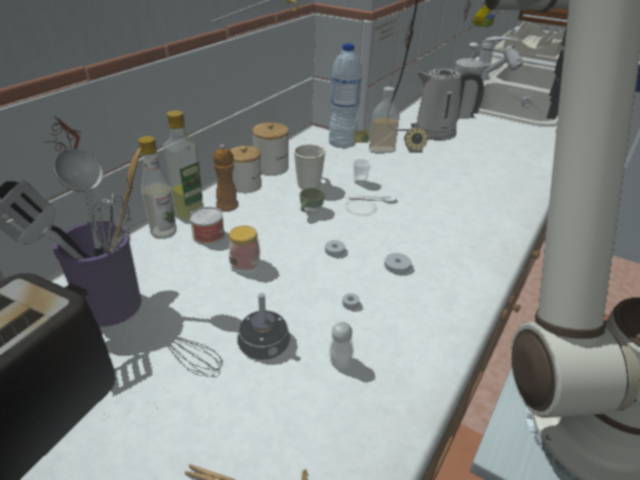

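Top view: large ring about (398,304), medium (375,234), small (314,298), grinder (223,263), shaker (243,331), jar (294,168) and cup (428,158). The scene view shows the same objects, with the spindle tip near (262,296). Next I'll make an enlarged montage and a depth check.

```bash
cat > h.py <<'E'
import numpy as np,cv2,pickle
from bench import *
def grab(n,save=None):
    d=get_image(n)
    for k in("R","t"): d[k]=np.array(d[k])
    return d
def ray(d,uv,z):
    c=-d["R"].T@d["t"]; v=d["R"].T@np.array([(uv[0]-d["cx"])/d["fx"],(uv[1]-d["cy"])/d["fy"],1])
    return c+v*(z-c[2])/v[2]
def proj(d,X):
    p=d["R"]@np.array(X,float)+d["t"]; return np.array([d["cx"]+d["fx"]*p[0]/p[2],d["cy"]+d["fy"]*p[1]/p[2]])
def crop(d,uv,r,s):
    u,v=map(int,uv); u=max(r,min(639-r,u)); v=max(r,min(479-r,v)); return cv2.resize(d["frame"][v-r:v+r,u-r:u+r,::-1],None,fx=s,fy=s,interpolation=cv2.INTER_CUBIC)
def cloud(d):
    v,u=np.mgrid[:480,:640]; z=d["range_z"]
    p=np.stack([(u-d["cx"])/d["fx"]*z,(v-d["cy"])/d["fy"]*z,z],-1)
    return (p-np.array(d["t"]))@np.array(d["R"])
E
python3 - <<'E'
from h import *
T=pickle.load(open("pics/top0.pkl","rb"));S=pickle.load(open("pics/scene0.pkl","rb"))
for d in(T,S):
    for k in("R","t"): d[k]=np.array(d[k])
m={"L":(398,304),"M":(375,234),"S":(314,298),"G":(223,263),"salt":(243,331),"jar":(294,168),"cup":(428,158)}
P=cloud(T)
for k,(u,v) in m.items():
    q=P[v-30:v+30,u-30:u+30].reshape(-1,3); ok=T["range_z"][v-30:v+30,u-30:u+30].ravel()>0
    h=q[ok&(q[:,2]>9)]; print(k,len(h),np.round(np.median(h,0),1),np.round((h.min(0)+h.max(0))/2,1), "h",h[:,2].max().round(1), "ray16",np.round(ray(T,(u,v),16),1))
    print("  scene px",proj(S,np.append(np.median(h,0)[:2],16)))
q=P[380:,:].reshape(-1,3);print("floor z",np.percentile(P[350:380,300:400,2],[5,50,95]))
a=np.hstack([crop(T,m[k],25,5) for k in"LMS"]); 
b=np.hstack([crop(S,u,25,5) for u in((398,263),(335,248),(351,301))])
c=np.vstack([crop(T,m["G"],25,5),crop(S,(262,310),25,5)])
cv2.imwrite("pics/m1.png",np.hstack([np.vstack([a,b]),c])[:, :])
print(np.hstack([np.vstack([a,b]),c]).shape)
E
```

```text
L 651 [ 437.  -197.8   15.3] [ 437.6 -198.3   15.7] h 22.3 ray16 [ 432.6 -196.3   16. ]
  scene px [397.5442447  259.89522809]
M 369 [ 578.8 -167.1   15.5] [ 579.  -167.    15.3] h 21.5 ray16 [ 575.7 -166.2   16. ]
  scene px [334.53438826 244.98504545]
S 190 [462.1 -32.9  15.1] [462.6 -33.6  15.4] h 21.1 ray16 [459.  -33.5  16. ]
  scene px [350.5921039  297.82888644]
G 1779 [540.8 135.5  39.3] [544.4 139.1  62.5] h 116.0 ray16 [544.5 141.2  16. ]
  scene px [267.22571899 333.39139497]
salt 451 [404.4  98.9  80.1] [404.6 102.8  51.9] h 92.1 ray16 [407.7 109.2  16. ]
  scene px [342.61376291 352.76525721]
jar 1108 [703.7 -15.8  82.8] [712.6 -14.8  49.9] h 90.6 ray16 [728.8 -14.8  16. ]
  scene px [249.04560924 259.71266824]
cup 818 [ 722.8 -287.3   32.8] [ 734.4 -295.3   31.1] h 53.3 ray16 [ 725.1 -292.    16. ]
  scene px [310.10502234 203.13741346]
floor z [-4.21097284 -0.73523047  2.75281736]
(500, 1000, 3)
```

```bash
python3 -c "
import cv2;a=cv2.imread('pics/m1.png');cv2.imwrite('pics/m2.png',cv2.resize(a,(800,400),interpolation=cv2.INTER_AREA))"
```

```text
(no output)
```

View pics/m2.png

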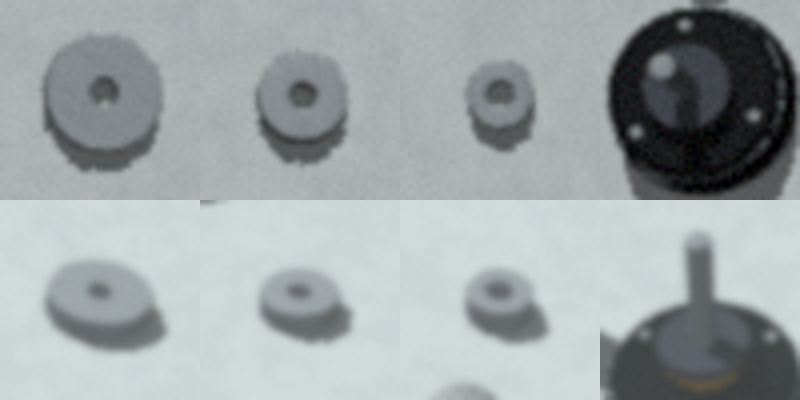

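Montage: in the top crops the bore centres are at about (398.6,301.5) for the large ring, (375.5,232.3) for the medium and (314.0,295.5) for the small. The spindle tip is at (213.3,254.3) in the top view and (261.2,294.2) in the scene view.

```bash
python3 - <<'E'
from h import *
T=pickle.load(open("pics/top0.pkl","rb"));S=pickle.load(open("pics/scene0.pkl","rb"))
def sub(d,uv,dark,r=7):
    g=d["frame"].astype(float).mean(2); u,v=map(round,uv); w=g[v-r:v+r+1,u-r:u+r+1]
    w=(np.median(w)-w) if dark else (w-np.median(w)); 
    m=(w>0.5*w.max()).astype(np.uint8); n,l=cv2.connectedComponents(m); c=l[r-1:r+2,r-1:r+2].max(); w=w*(l==c)
    Y,X=np.mgrid[-r:r+1,-r:r+1]; return np.array([u+(X*w).sum()/w.sum(),v+(Y*w).sum()/w.sum()])
for k,t,s in(("L",(398.6,301.5),(397.6,260.5)),("M",(375.5,232.3),(334.4,245.7)),("S",(314,295.5),(350.4,298.7))):
    a=sub(T,t,1,5);b=sub(S,s,1,4); print(k,a,b,np.round(ray(T,t,16),1),np.round(ray(T,a,15),1),np.round(ray(S,b,15),1))
a=sub(T,(213.3,254.3),0);b=sub(S,(261.2,294.2),0,5);print("tip",a,b,ray(T,a,113),ray(S,b,113))
# grinder housing outline (black), top rim z=40
g=T["frame"].max(2); m=(g<60).astype(np.uint8); m[:, :150]=0;m[:,280:]=0;m[:210]=0;m[310:]=0
c=max(cv2.findContours(m,0,1)[0],key=cv2.contourArea);e=cv2.fitEllipse(c);print("housing",e,ray(T,e[0],35))
E
```

```text
L [398.8775463  300.69282407] [397.27003942 260.21484888] [ 437.3 -198.    16. ] [ 438.9 -198.9   15. ] [ 437.4 -197.6   15. ]
M [375.3919793  231.68046572] [334.12138728 245.39306358] [ 579.1 -167.6   16. ] [ 580.6 -167.6   15. ] [ 579.4 -166.4   15. ]
S [313.47342151 295.23683554] [350.20962567 298.21069519] [463.9 -33.9  16. ] [464.6 -32.9  15. ] [462.7 -32.4  15. ]
tip [213.01466015 253.96297942] [261.38647406 297.09546947] [546.50355544 141.09167153 113.        ] [540.55195721 146.98317275 113.        ]
housing ((223.46710205078125, 263.0798034667969), (45.40205001831055, 45.701515197753906), 119.68474578857422) [541.04955293 136.84572262  35.        ]
```

```bash
python3 -m jog '[[[0.5,1,0],[0,0,0],-1],[[0.5,1,0],[0,0,0],-1],[[0.5,1,0],[0,0,0],-1]]' && python3 -m jog '[[[0.5,1,-0.3],[0,0,0],-1],[[0.5,1,-0.3],[0,0,0],-1],[[0.5,1,-0.3],[0,0,0],-1]]' && python3 -m jog '[[[0.5,1,-0.5],[0,0,0],-1],[[0.5,1,-0.5],[0,0,0],-1],[[0.5,1,-0.5],[0,0,0],-1]]' && python3 -m jog '[[[0.37,0.74,-0.7],[0,0,0],-1],[[0.37,0.74,-0.7],[0,0,0],-1],[[0.37,0.74,-0.7],[0,0,0],-1],[[0.37,0.74,-0.7],[0,0,0],-1]]'
```

```text
clock: 0.4
position: [301.0, -469.4, 231.0]
ee_rot: [-0.206, 0.979, 0.001, -0.0]
contact_force: [0.1, -1.2, 0.7]
gripper_width: 85.5
grasp_force: 0.0
clock: 0.7
position: [350.3, -369.5, 199.9]
ee_rot: [-0.206, 0.979, 0.001, -0.001]
contact_force: [0.8, -1.3, 0.6]
gripper_width: 85.4
grasp_force: 0.0
clock: 1.0
position: [400.0, -270.2, 149.6]
ee_rot: [-0.205, 0.979, 0.001, -0.001]
contact_force: [1.0, -0.8, 1.2]
gripper_width: 85.3
grasp_force: 0.0
clock: 1.4
position: [437.0, -198.0, 80.2]
ee_rot: [-0.206, 0.979, 0.0, -0.001]
contact_force: [-0.4, -0.3, 0.1]
gripper_width: 85.8
grasp_force: 0.0
```

```bash
python3 -m jog '[[[0,0,-0.4],[0,0,0],-1],[[0,0,-0.75],[0,0,0],-1],[[0,0,-0.83],[0,0,0],-1],[[0,0,-0.83],[0,0,0],-1]]' && python3 -m jog '[[[0,0,0],[0,0,0],1],[[0,0,0],[0,0,0],1],[[0,0,0],[0,0,0],1],[[0,0,0],[0,0,0],1],[[0,0,0],[0,0,0],1]]'
```

```text
clock: 1.8
position: [436.8, -199.7, -1.8]
ee_rot: [-0.204, 0.979, 0.0, -0.001]
contact_force: [0.8, 0.6, -0.3]
gripper_width: 85.7
grasp_force: 0.0
clock: 2.3
position: [438.6, -199.2, 0.9]
ee_rot: [-0.205, 0.979, -0.001, 0.002]
contact_force: [-1.1, -0.8, 9.4]
gripper_width: 55.7
grasp_force: 61.5
```

```bash
python3 -m jog '[[[0,0,0.03],[0,0,0],-1],[[0,0,0.05],[0,0,0],-1],[[0,0,0.05],[0,0,0],-1],[[0,0,0.05],[0,0,0.07],-1],[[0,0,0.05],[0,0,0.14],-1],[[0,0,0.05],[0,0,0.21],-1],[[0,0,0.05],[0,0,0.28],-1],[[0,0,0.05],[0,0,0.35],-1],[[0,0,0.05],[0,0,0.42],-1],[[0,0,0.05],[0,0,0.49],-1],[[0,0,0.05],[0,0,0.56],-1],[[0,0,0.05],[0,0,0.63],-1],[[0,0,0.05],[0,0,0.7],-1],[[0,0,0.05],[0,0,0.75],-1],[[0,0,0.05],[0,0,0.75],-1]]' && python3 -m jog '[[[0,0,0],[0,0,0],1],[[0,0,0],[0,0,0],1],[[0,0,0],[0,0,0],1],[[0,0,0],[0,0,0],1],[[0,0,0],[0,0,0],1]]'; python3 -c "
from bench import *;s=read_state();print(s['joints'],s['position'],s['contact_force'],s['wrist_torque'])"
```

```text
clock: 3.8
position: [437.2, -198.7, 3.3]
ee_rot: [0.837, -0.548, -0.0, 0.0]
contact_force: [0.1, -0.4, -0.2]
gripper_width: 85.4
grasp_force: 0.0
clock: 4.3
position: [437.3, -198.7, 4.1]
ee_rot: [0.837, -0.548, 0.0, 0.0]
contact_force: [-1.5, 1.4, 7.1]
gripper_width: 54.7
grasp_force: 61.7
[-8.72267440e-02  4.50040377e-01 -6.07573080e-01  4.49791644e-04
 -5.12901703e-01  4.98260453e-01] [ 437.31373016 -198.71828592    4.12157873] [-1.48467912  1.38085306  7.07244824] [0.35620123 0.44517397 0.05488046]
```

```bash
python3 -m jog '[[[0,0,0.4],[0,0,0],1],[[0,0.2,0.8],[0,0,0],1],[[0.2,0.6,1],[0,0,0],1],[[0.27,0.85,1],[0,0,0],1],[[0.27,0.85,1],[0,0,0],1]]' && python3 -m jog '[[[0.27,0.85,0.27],[0,0,0],1],[[0.27,0.85,0.27],[0,0,0],1],[[0.27,0.85,0.27],[0,0,0],1]]' && python3 -m jog '[[[0.27,0.85,0],[0,0,0],1],[[0.27,0.85,0],[0,0,0],1],[[0.27,0.85,0],[0,0,0],1]]' && python3 -m jog '[[[0.27,0.85,0],[0,0,0],1],[[0.27,0.85,0],[0,0,0],1],[[0.27,0.85,0],[0,0,0],1],[[0.27,0.85,0],[0,0,0],1]]' 
python3 - <<'E'
from h import *
s=read_state();print(s['position'],s['contact_force'])
S=grab("scene");T=grab("top")
cv2.imwrite("pics/a1.png",np.hstack([crop(S,(262,290),40,5),crop(T,(213,250),40,5)]))
E
```

```text
clock: 4.8
position: [465.5, -111.5, 104.3]
ee_rot: [0.837, -0.547, 0.001, -0.001]
contact_force: [-0.1, -0.6, -0.7]
gripper_width: 54.8
grasp_force: 64.3
clock: 5.1
position: [493.8, -25.7, 131.8]
ee_rot: [0.838, -0.546, 0.002, -0.002]
contact_force: [0.3, -1.2, -0.8]
gripper_width: 54.8
grasp_force: 64.4
clock: 5.4
position: [519.4, 58.8, 129.7]
ee_rot: [0.837, -0.546, 0.0, -0.0]
contact_force: [0.2, -0.3, -0.9]
gripper_width: 54.7
grasp_force: 64.3
clock: 5.8
position: [544.2, 140.6, 129.0]
ee_rot: [0.837, -0.548, -0.001, 0.001]
contact_force: [0.0, -0.6, -1.0]
gripper_width: 55.4
grasp_force: 64.3
[544.21108552 140.58047626 129.03244033] [ 0.02694205 -0.61908202 -0.97015638]
```

View pics/a1.png

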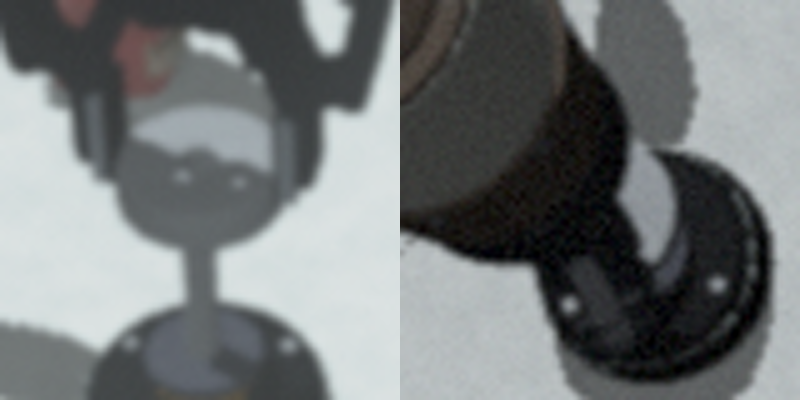

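The scene crop shows the ring held level, its centre laterally in line with the spindle (crop x 199 against 200). In the top view the gripper hides the tip. I'll descend slowly and feel for it.

```bash
python3 -m jog '[[[0,0,-0.06],[0,0,0],1],[[0,0,-0.1],[0,0,0],1],[[0,0,-0.1],[0,0,0],1]]' && python3 -m jog '[[[0,0,-0.02],[0,0,0],1],[[0,0,-0.03],[0,0,0],1]]' && python3 -m jog '[[[0,0,-0.02],[0,0,0],1],[[0,0,-0.02],[0,0,0],1]]' | grep -v ee_rot
```

```text
clock: 6.2
position: [544.4, 140.2, 119.4]
ee_rot: [0.836, -0.548, -0.001, 0.001]
contact_force: [-0.2, 0.4, -0.7]
gripper_width: 54.5
grasp_force: 64.3
clock: 6.4
position: [545.2, 141.1, 117.2]
ee_rot: [0.837, -0.548, -0.0, 0.0]
contact_force: [-0.3, -0.3, 0.6]
gripper_width: 54.4
grasp_force: 64.4
clock: 6.6
position: [545.4, 141.8, 115.3]
contact_force: [1.1, 1.1, -1.7]
gripper_width: 54.6
grasp_force: 64.3
```

```bash
for i in 1; do python3 -m jog '[[[0,0,-0.02],[0,0,0],1],[[0,0,-0.03],[0,0,0],1]]' && python3 -m jog '[[[0,0,-0.02],[0,0,0],1],[[0,0,-0.02],[0,0,0],1]]'; done | grep -E "pos|force"; python3 -c "
from bench import *;s=read_state();print(s['wrist_torque'])"
```

```text
position: [545.4, 141.8, 112.3]
contact_force: [-0.0, 1.8, -0.1]
grasp_force: 64.4
position: [545.4, 141.8, 110.1]
contact_force: [0.7, 3.8, -1.9]
grasp_force: 64.3
[ 0.93286113 -0.05577672 -0.01873624]
```

```bash
(python3 -m jog '[[[0,0.01,-0.05],[0,0,0],1],[[0,0.01,-0.1],[0,0,0],1],[[0,0.01,-0.1],[0,0,0],1]]' && python3 -m jog '[[[0,0,-0.1],[0,0,0],1],[[0,0,-0.2],[0,0,0],1],[[0,0,-0.25],[0,0,0],1],[[0,0,-0.25],[0,0,0],1]]') | grep -E "pos|force"; python3 -c "
from bench import *;s=read_state();print(s['wrist_torque'])"
```

```text
position: [544.9, 142.1, 99.3]
contact_force: [0.3, 1.4, -1.9]
grasp_force: 64.3
position: [544.8, 142.1, 74.1]
contact_force: [0.7, 0.6, -1.7]
grasp_force: 64.3
[ 0.30490189 -0.13738158 -0.01320428]
```

```bash
(python3 -m jog '[[[0,0,-0.07],[0,0,0],1],[[0,0,-0.07],[0,0,0],1]]' && python3 -m jog '[[[0,0,0],[0,0,0],-1],[[0,0,0],[0,0,0],-1],[[0,0,0],[0,0,0],-1],[[0,0,0],[0,0,0],-1]]' && python3 -m jog '[[[0,0,0.3],[0,0,0],-1],[[0,0,0.7],[0,0,0],-1],[[0,0,0.7],[0,0,0],-1]]' && python3 -m jog '[[[0.1,-1,0],[0,0,0],-1],[[0.1,-1,0],[0,0,0],-1],[[0.1,-1,0],[0,0,0],-1]]') | grep -E "clock|pos|force|width"
python3 - <<'E'
from h import *
S=grab("scene");T=grab("top")
cv2.imwrite("pics/a2.png",np.hstack([crop(S,(262,310),40,5),crop(T,(213,260),40,5)]))
E
```

```text
clock: 7.9
position: [544.8, 142.1, 67.5]
contact_force: [0.7, 1.4, -1.6]
gripper_width: 54.9
grasp_force: 64.3
clock: 8.3
position: [545.2, 142.2, 68.6]
contact_force: [-0.2, 0.1, 0.4]
gripper_width: 85.5
grasp_force: 0.0
clock: 8.6
position: [548.7, 143.7, 144.2]
contact_force: [0.8, -0.4, -0.7]
gripper_width: 85.1
grasp_force: 0.0
clock: 8.9
position: [554.6, 38.0, 138.2]
contact_force: [-0.1, -0.5, -0.1]
gripper_width: 85.3
grasp_force: 0.0
```

View pics/a2.png

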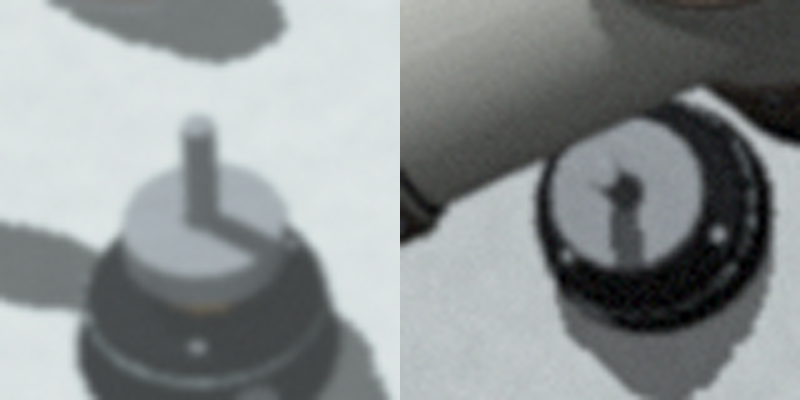

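The large ring sits level on the spindle. The top view shows it seated, with its bore around the spindle. Next is the medium ring, with the same two-way centring grasp.

```bash
(python3 -m jog '[[[0.1,-1,0],[0,0,0],-1],[[0.1,-1,0],[0,0,0],-1],[[0.1,-1,0],[0,0,0],-1]]' && python3 -m jog '[[[0.14,-1,-0.4],[0,0,0],-1],[[0.14,-1,-0.6],[0,0,0],-1],[[0.14,-1.0,-0.72],[0,0,0],-1]]' && python3 -m jog '[[[0,-0.1,-0.2],[0,0,0],-1],[[0,-0.1,-0.6],[0,0,0],-1],[[0,-0.1,-0.6],[0,0,0],-1],[[0,-0.1,-0.6],[0,0,0],-1]]' && python3 -m jog '[[[0,0,0],[0,0,0],1],[[0,0,0],[0,0,0],1],[[0,0,0],[0,0,0],1],[[0,0,0],[0,0,0],1],[[0,0,0],[0,0,0],1]]') | grep -E "clock|pos|force|width"
```

```text
clock: 9.3
position: [565.3, -60.8, 138.1]
contact_force: [0.3, -0.1, -0.8]
gripper_width: 85.5
grasp_force: 0.0
clock: 9.6
position: [579.5, -159.0, 64.9]
contact_force: [1.0, 0.6, 0.3]
gripper_width: 85.7
grasp_force: 0.0
clock: 10.0
position: [579.4, -166.8, 6.2]
contact_force: [0.2, -0.0, 1.1]
gripper_width: 85.0
grasp_force: 0.0
clock: 10.5
position: [580.6, -167.5, 8.5]
contact_force: [-0.6, 2.3, 5.9]
gripper_width: 42.3
grasp_force: 60.5
```

```bash
(python3 -m jog '[[[0,0,0],[0,0,0],-1],[[0,0,0],[0,0,0],-1],[[0,0,0],[0,0,0],-1],[[0,0,0],[0,0,-0.07],-1],[[0,0,0],[0,0,-0.14],-1],[[0,0,0],[0,0,-0.21],-1],[[0,0,0],[0,0,-0.28],-1],[[0,0,0],[0,0,-0.35],-1],[[0,0,0],[0,0,-0.42],-1],[[0,0,0],[0,0,-0.49],-1],[[0,0,0],[0,0,-0.56],-1],[[0,0,0],[0,0,-0.63],-1],[[0,0,0],[0,0,-0.7],-1],[[0,0,0],[0,0,-0.75],-1],[[0,0,0],[0,0,-0.75],-1]]' && python3 -m jog '[[[0,0,0],[0,0,0],1],[[0,0,0],[0,0,0],1],[[0,0,0],[0,0,0],1],[[0,0,0],[0,0,0],1],[[0,0,0],[0,0,0],1],[[0,0,0],[0,0,0],1]]' && python3 -m jog '[[[0,0,0.4],[0,0,0],1],[[0,0.2,0.8],[0,0,0],1],[[0,0.6,1],[0,0,0],1],[[-0.09,0.9,1],[0,0,0],1],[[-0.09,0.9,1],[0,0,0],1]]') | grep -E "clock|pos|force|width|ee"; python3 -c "
from bench import *;s=read_state();print(s['joints'],s['position'])"
```

```text
clock: 12.0
position: [579.0, -167.8, 6.1]
ee_rot: [-0.204, 0.979, 0.0, -0.0]
contact_force: [0.0, 0.4, -0.3]
gripper_width: 85.5
grasp_force: 0.0
clock: 12.6
position: [579.4, -167.8, 7.0]
ee_rot: [-0.205, 0.979, -0.0, 0.0]
contact_force: [-1.0, 0.1, 5.1]
gripper_width: 42.7
grasp_force: 60.3
clock: 13.1
position: [569.4, -74.8, 106.8]
ee_rot: [-0.206, 0.979, 0.001, 0.0]
contact_force: [-1.1, -0.5, -1.2]
gripper_width: 42.5
grasp_force: 61.2
[ 0.15074137  0.41817686 -0.28312103 -0.00141935 -0.86872836 -1.30523033] [569.43577015 -74.81278469 106.8005056 ]
```

```bash
(python3 -m jog '[[[-0.1,0.8,0.22],[0,0,0],1],[[-0.1,0.8,0.22],[0,0,0],1],[[-0.1,0.8,0.22],[0,0,0],1]]' && python3 -m jog '[[[-0.1,0.8,0],[0,0,0],1],[[-0.1,0.8,0],[0,0,0],1],[[-0.1,0.8,0],[0,0,0],1]]' && python3 -m jog '[[[-0.05,0.6,0],[0,0,0],1],[[-0.05,0.6,0],[0,0,0],1],[[-0.05,0.6,0],[0,0,0],1],[[-0.05,0.6,-0.05],[0,0,0],1],[[-0.05,0.6,-0.07],[0,0,0],1]]' && python3 -m jog '[[[0,0,-0.02],[0,0,0],1],[[0,0,-0.04],[0,0,0],1],[[0,0,-0.04],[0,0,0],1]]') | grep -E "clock|pos|force|width"; python3 -c "
from bench import *;s=read_state();print(s['wrist_torque'])"
```

```text
clock: 13.4
position: [560.6, 4.9, 129.0]
contact_force: [-0.0, -0.7, -2.1]
gripper_width: 42.9
grasp_force: 61.3
clock: 13.7
position: [549.9, 84.3, 127.5]
contact_force: [-0.9, -0.2, -0.5]
gripper_width: 42.9
grasp_force: 61.3
clock: 14.2
position: [544.7, 140.6, 120.3]
contact_force: [-0.8, -1.1, -1.1]
gripper_width: 42.7
grasp_force: 61.4
clock: 14.5
position: [545.0, 141.7, 117.0]
contact_force: [0.2, 0.5, -1.1]
gripper_width: 43.2
grasp_force: 61.4
[-0.01629657 -0.00022812  0.05708377]
```

```bash
(python3 -m jog '[[[0,0,-0.02],[0,0,0],1],[[0,0,-0.04],[0,0,0],1],[[0,0,-0.04],[0,0,0],1]]' && python3 -m jog '[[[0,0,-0.02],[0,0,0],1],[[0,0,-0.04],[0,0,0],1],[[0,0,-0.04],[0,0,0],1]]')| grep -E "clock|pos|force"; python3 -c "
from bench import *;s=read_state();print(s['wrist_torque'])"
```

```text
clock: 14.8
position: [545.0, 142.2, 113.0]
contact_force: [0.7, -1.0, -0.8]
grasp_force: 61.4
clock: 15.1
position: [545.0, 142.3, 109.0]
contact_force: [0.3, -0.7, -0.8]
grasp_force: 61.4
[-0.07868471  0.0880678  -0.00036272]
```

```bash
(python3 -m jog '[[[0,0,-0.1],[0,0,0],1],[[0,0,-0.2],[0,0,0],1],[[0,0,-0.23],[0,0,0],1],[[0,0,-0.23],[0,0,0],1]]' && python3 -m jog '[[[0,0,0],[0,0,0],-1],[[0,0,0],[0,0,0],-1],[[0,0,0],[0,0,0],-1],[[0,0,0],[0,0,0],-1]]' && python3 -m jog '[[[0,0,0.3],[0,0,0],-1],[[0,0,0.5],[0,0,0],-1],[[0,0,0.5],[0,0,0],-1]]' && python3 -m jog '[[[-0.4,-0.9,0],[0,0,0],-1],[[-0.4,-0.9,0],[0,0,0],-1],[[-0.4,-0.9,0],[0,0,0],-1]]' ) | grep -E "clock|pos|force|width"
python3 - <<'E'
from h import *
S=grab("scene");T=grab("top")
cv2.imwrite("pics/a3.png",np.hstack([crop(S,(262,310),40,5),crop(T,(213,260),40,5)]))
E
```

```text
clock: 15.5
position: [545.1, 142.3, 85.3]
contact_force: [-0.8, 0.2, -0.2]
gripper_width: 42.5
grasp_force: 61.4
clock: 15.9
position: [545.5, 142.4, 86.7]
contact_force: [-0.2, 0.0, 0.0]
gripper_width: 85.0
grasp_force: 0.0
clock: 16.2
position: [547.2, 143.2, 139.8]
contact_force: [0.5, -0.7, 0.2]
gripper_width: 85.5
grasp_force: 0.0
clock: 16.5
position: [501.2, 48.4, 135.4]
contact_force: [0.5, -0.6, -0.5]
gripper_width: 85.3
grasp_force: 0.0
```

View pics/a3.png

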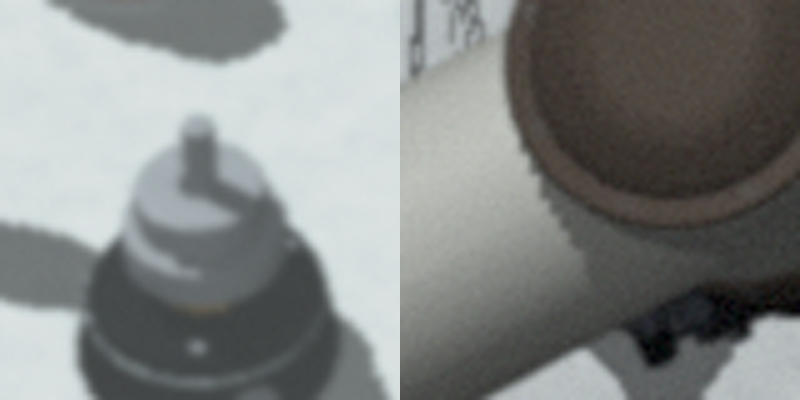

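The medium ring sits flat on the large one; the arm covers the top view. Next is the small ring.

```bash
(python3 -m jog '[[[-0.3,-0.6,0],[0,0,0],-1],[[-0.42,-0.86,-0.3],[0,0,0],-1],[[-0.42,-0.86,-0.7],[0,0,0],-1],[[-0.42,-0.86,-0.8],[0,0,0],-1]]' && python3 -m jog '[[[0,0,-0.3],[0,0,0],-1],[[0,0,-0.48],[0,0,0],-1],[[0,0,-0.48],[0,0,0],-1]]' && python3 -m jog '[[[0,0,0],[0,0,0],1],[[0,0,0],[0,0,0],1],[[0,0,0],[0,0,0],1],[[0,0,0],[0,0,0],1],[[0,0,0],[0,0,0],1],[[0,0,0],[0,0,0],1]]' && python3 -m jog '[[[0,0,0],[0,0,0],-1],[[0,0,0],[0,0,0],-1],[[0,0,0],[0,0,0],-1],[[0,0,0],[0,0,0.07],-1],[[0,0,0],[0,0,0.14],-1],[[0,0,0],[0,0,0.21],-1],[[0,0,0],[0,0,0.28],-1],[[0,0,0],[0,0,0.35],-1],[[0,0,0],[0,0,0.42],-1],[[0,0,0],[0,0,0.49],-1],[[0,0,0],[0,0,0.56],-1],[[0,0,0],[0,0,0.63],-1],[[0,0,0],[0,0,0.7],-1],[[0,0,0],[0,0,0.75],-1],[[0,0,0],[0,0,0.75],-1]]' && python3 -m jog '[[[0,0,0],[0,0,0],1],[[0,0,0],[0,0,0],1],[[0,0,0],[0,0,0],1],[[0,0,0],[0,0,0],1],[[0,0,0],[0,0,0],1],[[0,0,0],[0,0,0],1],[[0,0,0],[0,0,0],1]]' ) | grep -E "clock|pos|force|width"
```

```text
clock: 17.0
position: [460.5, -34.5, 53.1]
contact_force: [-0.2, -0.1, 0.4]
gripper_width: 85.2
grasp_force: 0.0
clock: 17.3
position: [463.1, -32.9, 6.7]
contact_force: [-0.6, -0.5, -0.2]
gripper_width: 85.3
grasp_force: 0.0
clock: 17.9
position: [464.1, -33.4, 9.8]
contact_force: [-2.6, 0.8, 7.5]
gripper_width: 30.1
grasp_force: 58.7
clock: 19.4
position: [463.1, -33.8, 8.2]
contact_force: [-0.7, -0.1, -0.1]
gripper_width: 85.2
grasp_force: 0.0
clock: 20.1
position: [463.3, -33.7, 8.8]
contact_force: [-1.3, -0.3, 4.6]
gripper_width: 30.3
grasp_force: 59.1
```

```bash
(python3 -m jog '[[[0,0,0.4],[0,0,0],1],[[0,0,0.8],[0,0,0],1],[[0.1,0.2,1],[0,0,0],1],[[0.4,0.8,1],[0,0,0],1],[[0.4,0.8,1],[0,0,0],1]]' && python3 -m jog '[[[0,0,0.23],[0,0,0],1],[[0.42,0.96,0.23],[0,0,0],1],[[0.42,0.96,0.23],[0,0,0],1],[[0.42,0.96,0.23],[0,0,0],1],[[0.42,0.96,0.15],[0,0,0],1],[[0.42,0.96,0.13],[0,0,0],1]]' && python3 -m jog '[[[0,0,-0.02],[0,0,0],1],[[0,0,-0.04],[0,0,0],1],[[0,0,-0.04],[0,0,0],1]]' && python3 -m jog '[[[0,0,-0.02],[0,0,0],1],[[0,0,-0.03],[0,0,0],1],[[0,0,-0.03],[0,0,0],1]]') | grep -E "clock|pos|force|width"; python3 -c "
from bench import *;s=read_state();print(s['wrist_torque'])"
```

```text
clock: 20.6
position: [505.7, 49.1, 109.5]
contact_force: [-0.4, -1.4, -0.6]
gripper_width: 30.5
grasp_force: 59.9
clock: 21.2
position: [544.6, 141.8, 119.8]
contact_force: [0.5, 1.3, 0.2]
gripper_width: 30.1
grasp_force: 59.9
clock: 21.5
position: [544.9, 141.6, 117.1]
contact_force: [1.7, 0.5, -1.7]
gripper_width: 30.2
grasp_force: 59.8
clock: 21.8
position: [544.8, 141.9, 114.1]
contact_force: [-0.3, -0.5, -1.1]
gripper_width: 30.3
grasp_force: 59.9
[ 0.00676051 -0.15921127  0.02258485]
```

```bash
(python3 -m jog '[[[0,0,-0.04],[0,0,0],1],[[0,0,-0.1],[0,0,0],1],[[0,0,-0.1],[0,0,0],1]]' && for i in 1 2; do python3 -m jog '[[[0,0,-0.02],[0,0,0],1],[[0,0,-0.02],[0,0,0],1]]'; done) | grep -E "clock|pos|contact_force"
```

```text
clock: 22.1
position: [544.8, 142.1, 103.2]
contact_force: [0.6, 0.3, -1.3]
clock: 22.3
position: [544.8, 142.2, 101.9]
contact_force: [0.2, -0.2, -0.7]
clock: 22.5
position: [544.9, 142.1, 100.0]
contact_force: [-0.2, -0.7, -0.1]
```

```bash
for i in 1 2 3 4 5; do python3 -m jog '[[[0,0,-0.01],[0,0,0],1],[[0,0,-0.01],[0,0,0],1],[[0,0,-0.01],[0,0,0],1]]' ; done | grep -E "pos|contact_force"
```

```text
position: [545.2, 142.3, 99.3]
contact_force: [0.8, -0.4, -0.1]
position: [545.2, 142.2, 98.3]
contact_force: [0.2, -0.3, -0.4]
position: [545.1, 142.2, 97.2]
contact_force: [-0.2, 0.1, -0.7]
position: [545.1, 142.2, 96.3]
contact_force: [0.0, -0.5, -0.4]
position: [545.2, 142.3, 95.3]
contact_force: [-0.1, -0.3, -0.2]
```

```bash
for i in 1 2 3 4; do python3 -m jog '[[[0,0,-0.01],[0,0,0],1],[[0,0,-0.01],[0,0,0],1],[[0,0,-0.01],[0,0,0],1]]' ; done | grep -E "pos|contact_force"
```

```text
position: [545.4, 142.3, 94.7]
contact_force: [-0.3, -0.3, 1.7]
position: [545.4, 142.3, 93.7]
contact_force: [-1.1, -0.7, 4.0]
position: [545.4, 142.3, 92.4]
contact_force: [-1.4, -0.3, 3.9]
position: [545.3, 142.4, 91.3]
contact_force: [0.2, 0.1, 3.1]
```

```bash
for i in 1 2 3 4; do python3 -m jog '[[[0,0,-0.01],[0,0,0],1],[[0,0,-0.01],[0,0,0],1],[[0,0,-0.01],[0,0,0],1]]' ; done | grep -E "pos|contact_force"
```

```text
position: [545.3, 142.3, 90.3]
contact_force: [0.1, -0.8, 4.1]
position: [545.3, 142.3, 89.3]
contact_force: [-0.2, 1.0, 4.2]
position: [545.3, 142.3, 88.4]
contact_force: [0.9, 0.8, 4.8]
position: [545.4, 142.3, 88.1]
contact_force: [-1.1, 0.2, 7.9]
```

```bash
for i in 1 2; do python3 -m jog '[[[0,0,-0.01],[0,0,0],1],[[0,0,-0.01],[0,0,0],1],[[0,0,-0.01],[0,0,0],1]]' ; done | grep -E "pos|contact_force"
```

```text
position: [545.5, 142.3, 87.8]
contact_force: [-2.4, -0.9, 11.1]
position: [545.6, 142.3, 87.5]
contact_force: [-4.4, 0.3, 15.3]
```

```bash
python3 -m jog '[[[0,0,-0.005],[0,0,0],1],[[0,0,-0.005],[0,0,0],1],[[0,0,-0.005],[0,0,0],1],[[0,0,-0.005],[0,0,0],1]]' | grep -E "pos|force"; python3 -m jog '[[[0,0,0],[0,0,0],1],[[0,0,0],[0,0,0],1],[[0,0,0],[0,0,0],1],[[0,0,0],[0,0,0],1],[[0,0,0],[0,0,0],1],[[0,0,0],[0,0,0],1],[[0,0,0],[0,0,0],1],[[0,0,0],[0,0,0],1]]' | grep -E "clock|pos|force"
```

```text
position: [545.6, 142.3, 87.4]
contact_force: [-3.8, -1.0, 16.7]
grasp_force: 61.7
clock: 28.2
position: [545.6, 142.3, 87.4]
contact_force: [-4.6, -1.1, 16.0]
grasp_force: 61.7
```

Collar home: the force rose from 5 to 16 N while the ring moved only about 1 mm, and it has been held for over 1 s. I'll ease off, open and retreat.

```bash
(python3 -m jog '[[[0,0,0.01],[0,0,0],1],[[0,0,0.025],[0,0,0],1],[[0,0,0.025],[0,0,0],1],[[0,0,0.025],[0,0,0],1]]' && python3 -m jog '[[[0,0,0],[0,0,0],-1],[[0,0,0],[0,0,0],-1],[[0,0,0],[0,0,0],-1],[[0,0,0],[0,0,0],-1],[[0,0,0],[0,0,0],-1]]' && python3 -m jog '[[[0,0,0.2],[0,0,0],-1],[[0,0,0.6],[0,0,0],-1],[[0,0,0.9],[0,0,0],-1],[[0,0,0.9],[0,0,0],-1]]' && python3 -m jog '[[[-0.6,-1,0],[0,0,0],-1],[[-0.6,-1,0],[0,0,0],-1],[[-0.6,-1,0],[0,0,0],-1],[[-0.6,-1,0],[0,0,0],-1]]' && python3 -m jog '[[[-0.2,-1,0],[0,0,0],-1],[[-0.2,-1,0],[0,0,0],-1],[[-0.2,-1,0],[0,0,0],-1],[[-0.2,-1,0],[0,0,0],-1]]' ) | grep -E "clock|pos|force|width"
python3 - <<'E'
from h import *
S=grab("scene");T=grab("top")
b=cv2.resize(T["frame"][100:400,150:450,::-1],(400,400))
cv2.imwrite("pics/a4.png",np.hstack([crop(S,(262,310),40,5),b]))
E
```

```text
clock: 28.6
position: [545.4, 142.3, 88.1]
contact_force: [-1.7, 0.1, 8.2]
gripper_width: 30.2
grasp_force: 60.8
clock: 29.1
position: [545.0, 142.2, 86.9]
contact_force: [0.7, -0.7, -1.1]
gripper_width: 85.8
grasp_force: 0.0
clock: 29.5
position: [547.9, 143.4, 182.3]
contact_force: [0.1, -0.9, 0.2]
gripper_width: 85.4
grasp_force: 0.0
clock: 29.9
position: [483.5, 40.5, 177.0]
contact_force: [-0.3, 0.4, -0.1]
gripper_width: 85.4
grasp_force: 0.0
clock: 30.3
position: [465.8, -58.1, 177.1]
contact_force: [0.6, 0.2, 0.4]
gripper_width: 85.0
grasp_force: 0.0
```

View pics/a4.png

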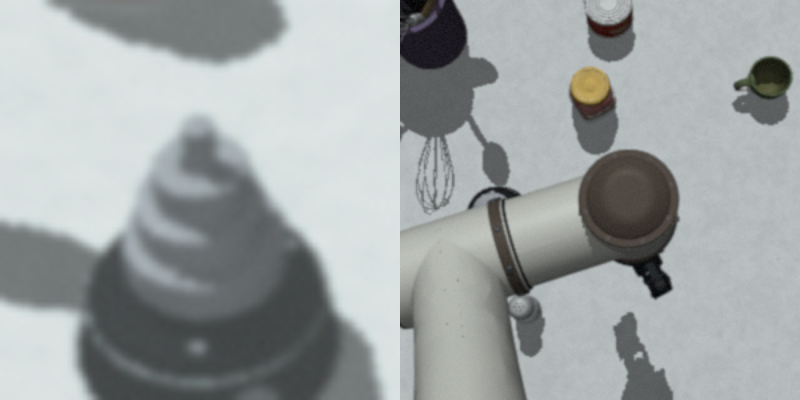

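All three rings are stacked in order and the brass nut is now hidden under the seated stack. The jar, cup and shaker are standing where they were, and the robot is clear.

```bash
python3 -c "
from bench import *
print(job_done())"
```

```text
the job is handed in; nothing more can be done
None
```

I put the three rings on the spindle (large, middle, small), pushed the collar home and held about 16 N for over a second. I then let go and handed the job in at about 30 s, with the jar, cup and shaker still standing.

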